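# Change over the onion boxes on the cold-room prep table

### The job

The box of onions with its lid propped open is full, and the empty box with the shut lid is to be filled next. First raise the empty box's lid by its front handle until its folding stay locks, and let go so that the lid stands open by itself; then press the knee of the full box's stay through to unlock it and let that lid sink fully shut.

Things in the scene. Friction and masses are not known exactly. Their poses are not given: they have to be found in the camera images.
- full_box: Steel box of onions, lid open: 180 (x, front to hinge) x 200 (y) x 110 mm, fixed; origin centre of underside. Stay: two 69 mm links on its +y side, lower pivot x -55, z 95. Its knee's black stud (18 mm thick, y 110 to 140) is locked at x -10, z 147 mm, bent 24 deg past straight to the front. Push it 30 mm along +x and -z equally (about 4 N): it goes through and folds on. Lid shut: stud x -4, z 49.
- next_box: Empty steel box, lid shut; built, sized and framed like the full box, stay folded on its +y side. Lid 180 x 200 x 6 mm, hinge axis along y at x 85, z 115 mm. Handle: steel bar 10 mm thick, y -60 to 60, 210 mm from the hinge axis (shut: x -125, z 115 mm), 35 mm in front of the lid's edge, so a finger fits behind; it can turn in the fingers.
- next_lid (a joint): Empty box's lid angle, rad: 0 shut, grows as the front rises. 0.8 kg, damped: raise the handle at up to 0.1 m/s, about 10 N. The stay comes straight and stops it at 1.128 rad; let go there, a knee spring snaps the stay past straight and the lid sinks to 1.085 rad and stands locked. Let go below about 1.11 rad, it sinks shut.
- full_lid (a joint): Full box's lid angle, rad: 0 shut, starts locked at 1.085 (lid and handle as the other box; handle bar then at x -13, z 301 mm of its box). Once the knee is broken the damped lid sinks shut by itself in about 3 to 6 s if nothing is in its way.

How it is judged (in metres and radians):
On the way, in this order (a step that is already met when the one before it is completed fails the run):
1. the empty box's lid stands open on its locked stay, not touched by the robot, while the full box is still open (value of joint next_lid above 1.01 rad and velocity of joint next_lid between -0.05 and 0.05 rad/s and contact force between next_box and the fingers below 0.3 N and contact force between next_box and the arm below 0.3 N and value of joint full_lid above 1 rad), for 0.5 s.
2. the full box's lid is shut (value of joint full_lid below 0.05 rad), for 0.2 s.
At the end, for the whole second after the job is handed in: The empty box's lid stands open at rest on its locked stay (lid angle above 1.01 rad), the full box's lid is shut (within 0.05 rad), and the robot touches neither box (value of joint next_lid above 1.01 rad and velocity of joint next_lid between -0.05 and 0.05 rad/s and value of joint full_lid below 0.05 rad and contact force between each of next_box, full_box and the fingers below 0.3 N and contact force between each of next_box, full_box and the arm below 0.3 N).
It also fails if it takes over 58 s, if anything falls off the work surface, if the arm or the gripper's body presses on something with over 40 N, if the wrist force passes 120 N, or if a joint passes its speed limit or range.

### The arm

A 7-joint arm with a two-finger parallel gripper is mounted at the origin on the work surface. World frame = base frame: x ahead of the robot, y to its left, z up, the work surface at z = 0. Lengths are in m, angles in degrees, forces in N, time in s.
With the tool pointing down it reaches from about 0.425 to 1.025 m from the base axis. Payload 9.4 kg.
Tool frame: the origin (TCP) lies at the centre of the arm's flange, where the gripper is bolted on; the fingertips stand 186 mm ahead of it and the grasp point (between the pads) lies 167 mm ahead of it (manip.grip_point_offset is the distance from the TCP to the grasp point, in m); z points along the fingers, y is the line along which they close (so a half turn about z gives the same grasp; the last joint's range is limited). The gripper opens to 93 mm and grips with 3 to 60 N. Pads are 15 mm wide; open, the fingers measure 128 mm over their backs; the gripper's body (75 mm by 188 mm) begins 65 mm behind the grasp point.
Start: joints at [-68.451, 34.337, -0.143, 91.639, 0.103, 54.024, -4.572], TCP at [0.317, 0.652, 0.405] pointing down, gripper open.
Joint ranges: [-147.43, 147.43], [-19.82, 112.94], [-74.19, 73.91], [6.32, 146.72], [-59.91, 239.91], [6.04, 106.73], [-150.56, 150.56]. Speed limits (degrees/s): [127.2, 127.2, 172.46, 172.46, 180, 180, 180].

### API

Orientations are given as [roll, pitch, yaw] about the fixed x, y, z axes, in that order (R = Rz(yaw) Ry(pitch) Rx(roll)).
In Python, from bench import read_state, vision, order, manip gives the robot as it stands.
- The arm moves only by the tool drive_tool, never from a script. Its argument "increments" is a list of rows, each an object of numbers: "fingers": the opening in per cent of the stroke, from 0 (shut) to 100 (fully open); "dx", "dy", "dz": the shift along the world's x, y, z in mm; "wx", "wy", "wz": the turn, a rotation vector about the world's x, y, z in degrees. A call has exactly 8 rows; each row is the pose to reach, as a shift and turn from the pose commanded when the call began; what a row does not reach only later rows make up. A row lasts 1/10 s, in which the tool goes at most 50 mm and 8.59 degrees, less where a joint would pass 70% of its speed; a pose out of reach is approached as far as the arm can. A call with a gripper value outside its range is refused whole. The fingers move at their own pace and stop on an object; "force" is the grip in N (left out, the last holds). Time passes only in rows, so rows that repeat a pose let the fingers close, or fill a call up. It gives the time, the measured TCP pose, the force, the opening and the grip force at its end, in the units of the state.
- read_state(): the state, without advancing time (a new reading comes with each control period).
- vision.capture(name): name is "side" or "top"; returns (picture, depth): 384x512x3 uint8, blue, green, red; 384x512 float32, m along the optical axis (not along the pixel's ray), 0 where there is no reading.
- vision.calibration(name): a dict with "vertical_fov" (degrees; the focal length in pixels is half the picture's height over the tangent of half this angle, whatever the lens; pixels are square), "cx", "cy" (the principal point, pixels), "D" ([k1, k2, p1, p2, k3] as OpenCV has them; the pictures are not rectified), "cam_to_world" (4x4, takes a point from camera to world coordinates). Camera axes: x right, y up, looking along -z (the intrinsics and any distortion apply to the point x, -y, -z); pixel columns grow to the right and rows downward; lengths in m; the calibration is good to about 2 mm. A picture is of the moment at which its call begins. calibration takes no time and is no camera call.
- order.close_job(): hands the job in; it is judged then, once.
The state is a dict: "clock": time; "joints": joint angles; "qd": joint speeds; "tau": joint torques, N m; "tcp_pos": TCP position; "ee_rot": TCP orientation; "contact_force": force on the tool from outside, world axes, zero at the start; "wrist_torque": the same for the moment, N m; "finger_gap": opening from 0.0 (shut) to 1.0 (fully open); "finger_force": force on a finger pad.
Only numpy, scipy, OpenCV 4.12 (cv2) and the standard library are available. Lean on these libraries where they do the work, as an engineer would, in place of code of your own. Each camera call takes 0.05 s, during which the arm holds its last target. There are 200 camera calls.

## Working session

There is one attempt and no reset: what is moved stays moved. The work goes in short steps, Python scripts to look and compute and a tool call to move; the robot and the scene stay as the last step left them, time stands still between calls to the robot, and variables do not carry over. Pictures are saved under pics/ and viewed, at most 10 in all, crops included, and the job is handed in when it is done.

Besides the shell and the picture viewer there is one more tool, called after "Call:" by a JSON object that holds its "method" and its "body", one argument or row to a line. drive_tool: Moves the arm, as the interface text tells. Its arguments: {"type":"object","properties":{"increments":{"type":"array"},"force":{"type":"number"}},"required":["increments"]}

```bash
mkdir -p pics; cat > h.py <<'E'
import numpy as np, cv2
from bench import read_state, vision, order, manip
def K(c):
    f=192/np.tan(np.radians(c["vertical_fov"])/2)
    return np.array([[f,0,c["cx"]],[0,f,c["cy"]],[0,0,1.]])
def cloud(n,d):
    c=vision.calibration(n); v,u=np.mgrid[0:384,0:512]
    p=cv2.undistortPoints(np.stack([u,v],-1).reshape(-1,1,2).astype(np.float64),K(c),np.array(c["D"],float)).reshape(384,512,2)
    P=np.stack([p[...,0]*d,-p[...,1]*d,-d,np.ones_like(d)],-1)
    return (P@np.array(c["cam_to_world"]).T)[...,:3]
def snap(n,name):
    im,d=vision.capture(n); cv2.imwrite(f"pics/{name}.png",im); np.save(f"{name}.npy",cloud(n,d)); return im,d
E
python3 - <<'E'
from h import *
s=read_state();print(s["tcp_pos"],s["ee_rot"],s["finger_gap"],s["clock"])
a,_=snap("side","s0");b,_=snap("top","t0")
for n in("side","top"):print(np.round(vision.calibration(n)["cam_to_world"],2))
E
```

```text
[0.31706193 0.65178876 0.40386827] [-1.79914294e+02  8.10617073e-03  1.54063860e+02] 0.9984839334997738 0.0
[[-0.87  0.46 -0.18  0.46]
 [-0.49 -0.82  0.3   0.3 ]
 [-0.    0.35  0.94  0.96]
 [ 0.    0.    0.    1.  ]]
[[-0.02  0.98 -0.18  0.45]
 [-1.   -0.03 -0.03 -0.01]
 [-0.04  0.18  0.98  0.92]
 [ 0.    0.    0.    1.  ]]
```

View pics/s0.png

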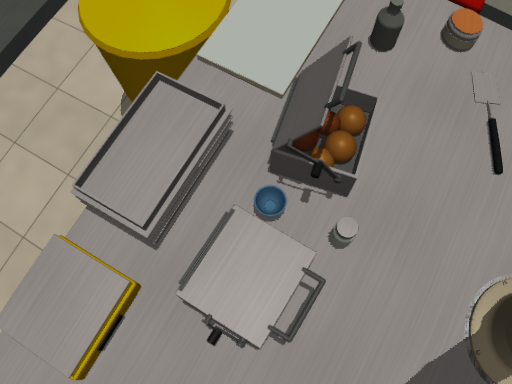

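View pics/t0.png

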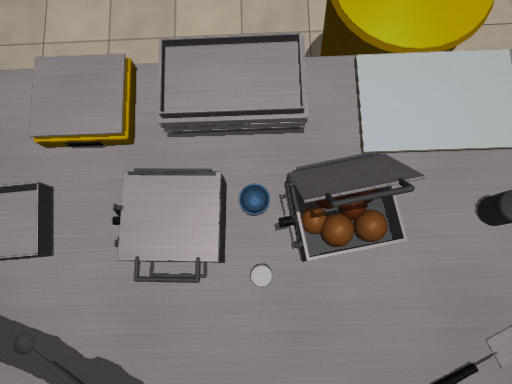

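The pictures show the shut box with its lid at (122–222, 172–263) and handle bar at row ~278 in top. The full box is at (290–405, 165–258) with its stud at (287,221). Both fronts face the robot.

```bash
python3 - <<'E'
from h import *
P=np.load("t0.npy")
m=(P[...,2]>.105)&(P[...,2]<.135); m[:, :100]=0;m[:,260:]=0;m[:150]=0;m[300:]=0
Q=P[m]; print("z med",np.median(Q[:,2]))
lid=m.copy();lid=cv2.morphologyEx(lid.astype(np.uint8),cv2.MORPH_OPEN,np.ones((15,15)))>0
print("lid",cv2.minAreaRect(P[lid][:,:2].astype(np.float32)*1000))
h=m.copy();h[:272]=0;print("bar?",P[h].min(0),P[h].max(0),h.sum())
for r in range(262,290,2):print(r,np.round(P[r,[140,150,167,185,196]][:,[0,2]]*1000).astype(int).tolist())
for v,u in[(220,117),(212,117),(221,283),(221,287),(221,292)]:print(v,u,np.round(P[v,u],3))
b=cv2.imread("pics/t0.png")
cv2.imwrite("pics/t0c.png",cv2.resize(b[140:275,265:435],None,fx=4.4,fy=4.4,interpolation=cv2.INTER_CUBIC))
# full box rim
mr=(P[...,2]>.1)&(P[...,2]<.125);mr[:,:285]=0;mr[:,412:]=0;mr[:180]=0;mr[265:]=0
print("rim",cv2.minAreaRect(P[mr][:,:2].astype(np.float32)*1000),mr.sum())
b=np.zeros_like(mr);b[150:260,280:430]=1
hi=b&(P[...,2]>.28);print("hi",np.round(P[hi].mean(0),3),np.round(P[hi].max(0),3),cv2.minAreaRect(P[hi][:,:2].astype(np.float32)*1000))
E
```

```text
z med 0.11772754145257702
lid ((559.6434936523438, 177.22933959960938), (200.9185791015625, 187.05662536621094), 87.76409912109375)
bar? [0.42435484 0.1172815  0.11358202] [0.4460934  0.24671762 0.12300912] 395
262 [[467, 0], [466, 2], [466, -3], [465, -2], [462, 120]]
264 [[463, -2], [462, 0], [461, -1], [460, -3], [459, 118]]
266 [[458, -1], [458, -3], [457, 0], [456, -2], [455, 120]]
268 [[454, 3], [453, 1], [452, -4], [451, -1], [451, 121]]
270 [[449, 0], [449, -2], [448, -2], [447, 0], [447, 119]]
272 [[445, 1], [444, -1], [444, -2], [443, 1], [443, 123]]
274 [[441, 0], [440, 2], [439, -2], [438, -2], [440, 121]]
276 [[436, -3], [436, 2], [435, 0], [434, -2], [436, 118]]
278 [[434, 120], [434, 120], [433, 120], [432, 118], [432, 118]]
280 [[431, 119], [430, 119], [429, 120], [429, 119], [428, 118]]
282 [[423, 1], [423, 1], [451, 915], [425, 117], [424, 118]]
284 [[419, -1], [418, -3], [417, -2], [417, 1], [416, 0]]
286 [[414, -1], [414, -2], [413, -1], [412, 0], [412, -1]]
288 [[410, 2], [410, -3], [409, -1], [408, -2], [407, 0]]
220 117 [0.556 0.304 0.058]
212 117 [0.567 0.288 0.104]
221 283 [ 0.533 -0.047  0.157]
221 287 [ 0.533 -0.054  0.157]
221 292 [ 0.533 -0.064  0.154]
rim ((556.7412109375, -169.79110717773438), (163.21136474609375, 214.97525024414062), 9.705841064453125) 864
hi [ 0.543 -0.159  0.367] [ 0.577 -0.014  0.915] ((530.4586181640625, -116.96101379394531), (53.341976165771484, 254.76710510253906), 25.618486404418945)
```

View pics/t0c.png

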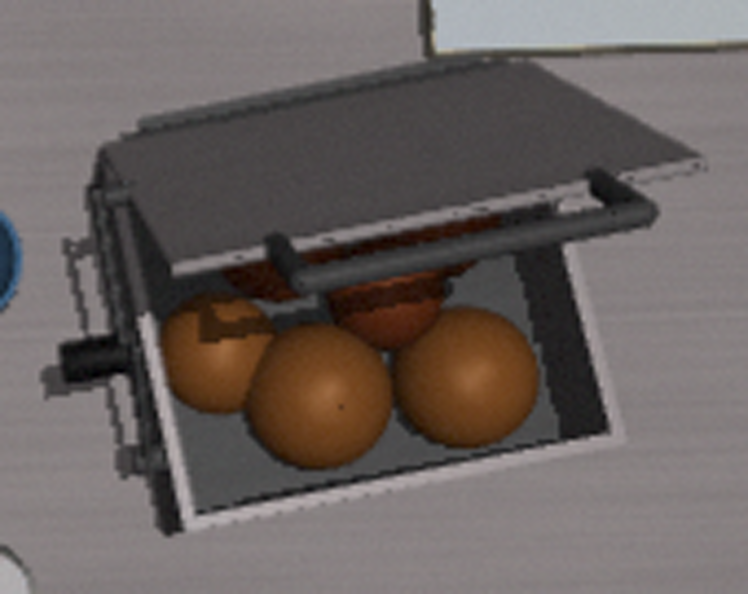

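Call:
{"method": "drive_tool", "body": {
  "increments": [
    {"dx": 11, "dy": -47, "dz": 0, "wz": -8, "fingers": 24},
    {"dx": 22, "dy": -94, "wz": -16, "fingers": 24},
    {"dx": 33, "dy": -141, "wz": -24, "fingers": 24},
    {"dx": 45, "dy": -188, "wz": -32, "fingers": 24},
    {"dx": 56, "dy": -235, "wz": -40, "fingers": 24},
    {"dx": 67, "dy": -282, "wz": -48, "fingers": 24},
    {"dx": 78, "dy": -329, "wz": -56, "fingers": 24},
    {"dx": 90, "dy": -376, "wz": -64, "fingers": 24}
  ],
  "force": 30
}}

```text
$.increments[0]: bad value
```

```bash
python3 - <<'E'
from h import *
c=vision.calibration("top");T=np.array(c["cam_to_world"])
def ray(u,v,z):
    p=cv2.undistortPoints(np.array([[[u,v]]],float),K(c),np.array(c["D"],float))[0,0]
    d=T[:3,:3]@np.array([p[0],-p[1],-1]);o=T[:3,3];return o+d*(z-o[2])/d[2]
g=lambda x,y,z:ray(265+x/4.4-.4,140+y/4.4-.4,z)
for n,(x,y,z) in dict(FL=(188,526,.11),FR=(620,440,.11),bar_r=(650,215,.301),bar_l=(305,280,.301),stud_tip=(65,360,.147),lidL=(175,270,.27),lidR=(703,163,.27)).items():print(n,np.round(g(x,y,z),3))
s=read_state();print(s["tcp_pos"],s["ee_rot"],s["finger_gap"],s["joints"])
E
```

```text
FL [ 0.463 -0.093  0.11 ]
FR [ 0.495 -0.286  0.11 ]
bar_r [ 0.562 -0.238  0.301]
bar_l [ 0.543 -0.119  0.301]
stud_tip [ 0.534 -0.04   0.147]
lidL [ 0.552 -0.077  0.27 ]
lidR [ 0.586 -0.271  0.27 ]
[0.31712012 0.65177161 0.4039428 ] [-1.79919682e+02  9.22648691e-03  1.54056715e+02] 0.9998190300156043 [-68.44924809  34.38062282  -0.14506876  91.67551687   0.10478262
  54.02478602  -4.57393576]
```

Call:
{"method": "drive_tool", "body": {
  "increments": [
    {"fingers": 24, "dx": 11, "dy": -47, "dz": 0, "wx": 0, "wy": 0, "wz": -8},
    {"fingers": 24, "dx": 22, "dy": -94, "dz": 0, "wx": 0, "wy": 0, "wz": -16},
    {"fingers": 24, "dx": 33, "dy": -141, "dz": 0, "wx": 0, "wy": 0, "wz": -24},
    {"fingers": 24, "dx": 45, "dy": -188, "dz": 0, "wx": 0, "wy": 0, "wz": -32},
    {"fingers": 24, "dx": 56, "dy": -235, "dz": 0, "wx": 0, "wy": 0, "wz": -40},
    {"fingers": 24, "dx": 67, "dy": -282, "dz": 0, "wx": 0, "wy": 0, "wz": -48},
    {"fingers": 24, "dx": 78, "dy": -329, "dz": 0, "wx": 0, "wy": 0, "wz": -56},
    {"fingers": 24, "dx": 90, "dy": -376, "dz": 0, "wx": 0, "wy": 0, "wz": -64}
  ],
  "force": 30
}}

```text
clock: 0.9
tcp_pos: [0.4071, 0.274, 0.4047]
ee_rot: [-180.0, -0.0, 89.7]
contact_force: [0.9, -0.3, -0.7]
finger_gap: 0.361
finger_force: 0.0
```

Call:
{"method": "drive_tool", "body": {
  "increments": [
    {"fingers": 24, "dx": 6, "dy": -24, "dz": 0, "wx": 0, "wy": 0, "wz": -1},
    {"fingers": 24, "dx": 12, "dy": -48, "dz": 0, "wx": 0, "wy": 0, "wz": -2},
    {"fingers": 24, "dx": 18, "dy": -72, "dz": -10, "wx": 0, "wy": 0, "wz": -2},
    {"fingers": 24, "dx": 23, "dy": -94, "dz": -30, "wx": 0, "wy": 0, "wz": -2},
    {"fingers": 24, "dx": 23, "dy": -94, "dz": -50, "wx": 0, "wy": 0, "wz": -2},
    {"fingers": 24, "dx": 23, "dy": -94, "dz": -70, "wx": 0, "wy": 0, "wz": -2},
    {"fingers": 24, "dx": 23, "dy": -94, "dz": -79, "wx": 0, "wy": 0, "wz": -2},
    {"fingers": 24, "dx": 23, "dy": -94, "dz": -79, "wx": 0, "wy": 0, "wz": -2}
  ]
}}

```text
clock: 1.7
tcp_pos: [0.43, 0.1819, 0.3248]
ee_rot: [-179.9, 0.1, 88.1]
contact_force: [0.5, 0.8, 0.2]
finger_gap: 0.24
finger_force: 0.0
```

```bash
python3 - <<'E'
from h import *
a,_=snap("side","s1")
cv2.imwrite("pics/s1c.png",cv2.resize(a[200:384,170:400],None,fx=3.2,fy=3.2,interpolation=cv2.INTER_CUBIC))
s=read_state();print(s["tcp_pos"],s["ee_rot"],s["finger_gap"],s["joints"])
E
```

```text
[0.43018499 0.18199439 0.32553484] [-1.79942816e+02  4.09846421e-02  8.80580314e+01] 0.23840651529073603 [-41.27016848  24.91113537  15.59367091 129.78841962 -14.46467451
  26.91959228 -16.04660583]
```

View pics/s1c.png

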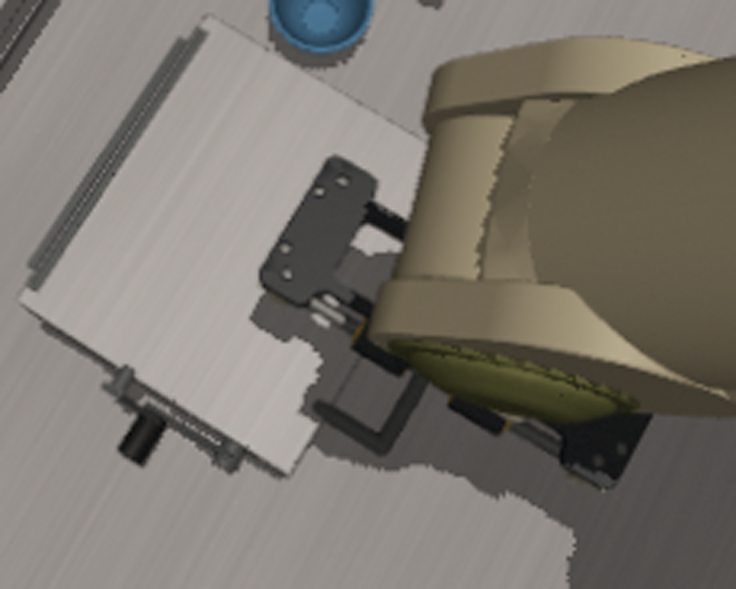

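The crop shows the fingers at about (380,350) and (475,412), straddling the bar, which runs (385,440) to (430,380). I'll descend and grip.

Call:
{"method": "drive_tool", "body": {
  "increments": [
    {"fingers": 24, "dx": 0, "dy": 0, "dz": -10, "wx": 0, "wy": 0, "wz": 0},
    {"fingers": 24, "dx": 0, "dy": 0, "dz": -20, "wx": 0, "wy": 0, "wz": 0},
    {"fingers": 24, "dx": 0, "dy": 0, "dz": -30, "wx": 0, "wy": 0, "wz": 0},
    {"fingers": 24, "dx": 0, "dy": 0, "dz": -38, "wx": 0, "wy": 0, "wz": 0},
    {"fingers": 24, "dx": 0, "dy": 0, "dz": -38, "wx": 0, "wy": 0, "wz": 0},
    {"fingers": 0, "dx": 0, "dy": 0, "dz": -38, "wx": 0, "wy": 0, "wz": 0},
    {"fingers": 0, "dx": 0, "dy": 0, "dz": -38, "wx": 0, "wy": 0, "wz": 0},
    {"fingers": 0, "dx": 0, "dy": 0, "dz": -38, "wx": 0, "wy": 0, "wz": 0}
  ],
  "force": 30
}}

```text
clock: 2.55
tcp_pos: [0.4299, 0.1819, 0.2879]
ee_rot: [-180.0, 0.0, 88.1]
contact_force: [-1.4, 0.1, -1.2]
finger_gap: 0.097
finger_force: 30.0
```

Call:
{"method": "drive_tool", "body": {
  "increments": [
    {"fingers": 0, "dx": 0, "dy": 0, "dz": 4, "wx": 0, "wy": 0, "wz": 0},
    {"fingers": 0, "dx": 0.3, "dy": 0, "dz": 10.5, "wx": 0, "wy": 0, "wz": 0},
    {"fingers": 0, "dx": 0.9, "dy": 0, "dz": 18.9, "wx": 0, "wy": 0, "wz": 0},
    {"fingers": 0, "dx": 1.8, "dy": 0, "dz": 27.2, "wx": 0, "wy": 0, "wz": 0},
    {"fingers": 0, "dx": 3, "dy": 0, "dz": 35.5, "wx": 0, "wy": 0, "wz": 0},
    {"fingers": 0, "dx": 4.6, "dy": 0, "dz": 43.8, "wx": 0, "wy": 0, "wz": 0},
    {"fingers": 0, "dx": 6.5, "dy": 0, "dz": 52, "wx": 0, "wy": 0, "wz": 0},
    {"fingers": 0, "dx": 8.8, "dy": -0.3, "dz": 60, "wx": 0, "wy": 0, "wz": 0}
  ]
}}

```text
clock: 3.35
tcp_pos: [0.4386, 0.1816, 0.3483]
ee_rot: [-179.9, 0.0, 88.1]
contact_force: [-3.4, 1.3, -8.5]
finger_gap: 0.096
finger_force: 30.0
```

Call:
{"method": "drive_tool", "body": {
  "increments": [
    {"fingers": 0, "dx": 2.5, "dy": 0, "dz": 8.1, "wx": 0, "wy": 0, "wz": 0},
    {"fingers": 0, "dx": 5.4, "dy": 0, "dz": 15.9, "wx": 0, "wy": 0, "wz": 0},
    {"fingers": 0, "dx": 8.6, "dy": -0.3, "dz": 23.7, "wx": 0, "wy": 0, "wz": 0},
    {"fingers": 0, "dx": 12.1, "dy": -0.4, "dz": 31.3, "wx": 0, "wy": 0, "wz": 0},
    {"fingers": 0, "dx": 15.9, "dy": -0.5, "dz": 38.8, "wx": 0, "wy": 0, "wz": 0},
    {"fingers": 0, "dx": 20, "dy": -0.7, "dz": 46.2, "wx": 0, "wy": 0, "wz": 0},
    {"fingers": 0, "dx": 24.4, "dy": -0.8, "dz": 53.3, "wx": 0, "wy": 0, "wz": 0},
    {"fingers": 0, "dx": 29.1, "dy": -1, "dz": 60.3, "wx": 0, "wy": 0, "wz": 0}
  ]
}}

```text
clock: 4.15
tcp_pos: [0.4668, 0.1806, 0.4083]
ee_rot: [-179.7, 0.0, 88.1]
contact_force: [-9.2, 0.6, -3.4]
finger_gap: 0.093
finger_force: 30.0
```

Call:
{"method": "drive_tool", "body": {
  "increments": [
    {"fingers": 0, "dx": 4.9, "dy": -0.2, "dz": 6.8, "wx": 0, "wy": 0, "wz": 0},
    {"fingers": 0, "dx": 10.1, "dy": -0.3, "dz": 13.4, "wx": 0, "wy": 0, "wz": 0},
    {"fingers": 0, "dx": 15.6, "dy": -0.5, "dz": 19.7, "wx": 0, "wy": 0, "wz": 0},
    {"fingers": 0, "dx": 21.3, "dy": -0.7, "dz": 25.9, "wx": 0, "wy": 0, "wz": 0},
    {"fingers": 0, "dx": 27.3, "dy": -0.9, "dz": 31.8, "wx": 0, "wy": 0, "wz": 0},
    {"fingers": 0, "dx": 33.5, "dy": -1.1, "dz": 37.5, "wx": 0, "wy": 0, "wz": 0},
    {"fingers": 0, "dx": 39.9, "dy": -1.3, "dz": 42.9, "wx": 0, "wy": 0, "wz": 0},
    {"fingers": 0, "dx": 46.6, "dy": -1.6, "dz": 48.1, "wx": 0, "wy": 0, "wz": 0}
  ]
}}

```text
clock: 4.95
tcp_pos: [0.5119, 0.1788, 0.457]
ee_rot: [-179.5, 0.0, 88.1]
contact_force: [-21.1, -0.5, 14.7]
finger_gap: 0.094
finger_force: 30.0
```

Call:
{"method": "drive_tool", "body": {
  "increments": [
    {"fingers": 0, "dx": 3.9, "dy": -0.1, "dz": 5.3, "wx": 0, "wy": 0, "wz": 0},
    {"fingers": 0, "dx": 11, "dy": -0.3, "dz": 10, "wx": 0, "wy": 0, "wz": 0},
    {"fingers": 0, "dx": 18.2, "dy": -0.6, "dz": 14.4, "wx": 0, "wy": 0, "wz": 0},
    {"fingers": 0, "dx": 25.6, "dy": -0.9, "dz": 18.6, "wx": 0, "wy": 0, "wz": 0},
    {"fingers": 0, "dx": 31.2, "dy": -1.1, "dz": 21.5, "wx": 0, "wy": 0, "wz": 0},
    {"fingers": 0, "dx": 33, "dy": -1.2, "dz": 22.4, "wx": 0, "wy": 0, "wz": 0},
    {"fingers": 0, "dx": 35.1, "dy": -1.2, "dz": 23.3, "wx": 0, "wy": 0, "wz": 0},
    {"fingers": 0, "dx": 35.1, "dy": -1.2, "dz": 23.3, "wx": 0, "wy": 0, "wz": 0}
  ]
}}

```text
clock: 5.75
tcp_pos: [0.5494, 0.1771, 0.4818]
ee_rot: [-180.0, -0.0, 88.0]
contact_force: [-11.6, -2.3, 14.0]
finger_gap: 0.097
finger_force: 30.0
```

Call:
{"method": "drive_tool", "body": {
  "increments": [
    {"fingers": 0, "dx": 0, "dy": 0, "dz": 2, "wx": 0, "wy": 0, "wz": 0},
    {"fingers": 0, "dx": 1, "dy": 0, "dz": 3.5, "wx": 0, "wy": 0, "wz": 0},
    {"fingers": 0, "dx": 2, "dy": 0, "dz": 4.2, "wx": 0, "wy": 0, "wz": 0},
    {"fingers": 0, "dx": 3, "dy": 0, "dz": 4.8, "wx": 0, "wy": 0, "wz": 0},
    {"fingers": 0, "dx": 4, "dy": -0.1, "dz": 5.3, "wx": 0, "wy": 0, "wz": 0},
    {"fingers": 0, "dx": 4, "dy": -0.1, "dz": 5.3, "wx": 0, "wy": 0, "wz": 0},
    {"fingers": 0, "dx": 4, "dy": -0.1, "dz": 5.3, "wx": 0, "wy": 0, "wz": 0},
    {"fingers": 0, "dx": 4, "dy": -0.1, "dz": 5.3, "wx": 0, "wy": 0, "wz": 0}
  ]
}}

```text
clock: 6.55
tcp_pos: [0.5522, 0.1776, 0.4829]
ee_rot: [-179.6, 0.1, 88.1]
contact_force: [-8.7, -2.4, -14.5]
finger_gap: 0.097
finger_force: 30.0
```

```bash
python3 - <<'E'
from h import *
b,_=snap("top","t2");a,_=snap("side","s2")
cv2.imwrite("pics/t2c.png",np.hstack([cv2.resize(b[120:290,80:260],(400,378)),cv2.resize(a[180:384,150:366],(400,378))]))
E
```

```text
(no output)
```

View pics/t2c.png

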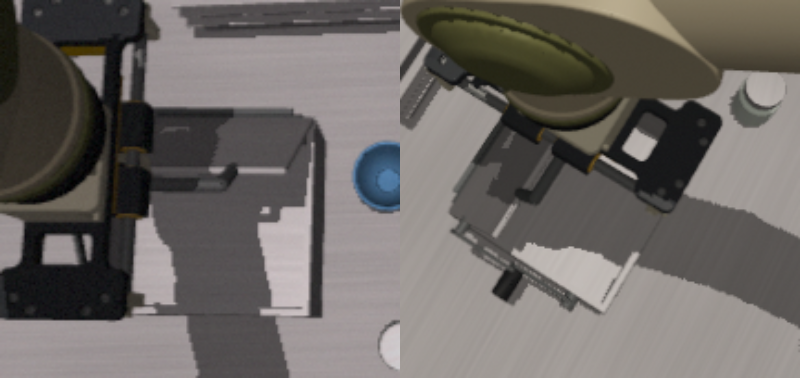

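The crop shows the lid up with the bar still gripped. The stay runs (455,220)–(575,300) in the side half, with its stud at (507,285). I'll check the stud's height.

```bash
python3 - <<'E'
from h import *
P=np.load("s2.npy")
for x,y in[(507,280),(515,270),(497,295),(525,268),(505,290)]:
    print(np.round(P[int(180+y*.54),int(150+(x-400)*.54)],3))
# lid plane: points of lid inside/outside
T=np.load("t2.npy")
# bar right part pixels approx crop (200,183)
for x,y in[(185,183),(200,183),(215,180),(280,125),(240,165),(290,165)]:
    print('t',np.round(T[int(120+y*.45),int(80+x*.45)],3))
E
```

```text
[0.559 0.299 0.145]
[0.556 0.287 0.147]
[0.559 0.315 0.148]
[0.565 0.278 0.004]
[0.556 0.307 0.146]
t [0.551 0.141 0.309]
t [0.551 0.13  0.31 ]
t [0.552 0.121 0.308]
t [0.627 0.099 0.147]
t [0.569 0.11  0.27 ]
t [0.617 0.111 0.004]
```

Call:
{"method": "drive_tool", "body": {
  "increments": [
    {"fingers": 0, "dx": 1.5, "dy": 0, "dz": 0, "wx": 0, "wy": 0, "wz": 0},
    {"fingers": 0, "dx": 3, "dy": 0, "dz": 0.5, "wx": 0, "wy": 0, "wz": 0},
    {"fingers": 0, "dx": 4, "dy": 0, "dz": 0.5, "wx": 0, "wy": 0, "wz": 0},
    {"fingers": 0, "dx": 4, "dy": 0, "dz": 0.5, "wx": 0, "wy": 0, "wz": 0},
    {"fingers": 0, "dx": 4, "dy": 0, "dz": 0.5, "wx": 0, "wy": 0, "wz": 0},
    {"fingers": 0, "dx": 4, "dy": 0, "dz": 0.5, "wx": 0, "wy": 0, "wz": 0},
    {"fingers": 0, "dx": 4, "dy": 0, "dz": 0.5, "wx": 0, "wy": 0, "wz": 0},
    {"fingers": 0, "dx": 4, "dy": 0, "dz": 0.5, "wx": 0, "wy": 0, "wz": 0}
  ]
}}

```text
clock: 7.45
tcp_pos: [0.5542, 0.1776, 0.4832]
ee_rot: [-179.2, 0.2, 88.1]
contact_force: [-20.3, -1.5, -6.3]
finger_gap: 0.096
finger_force: 30.0
```

Call:
{"method": "drive_tool", "body": {
  "increments": [
    {"fingers": 100, "dx": 0, "dy": 0, "dz": 0, "wx": 0, "wy": 0, "wz": 0},
    {"fingers": 100, "dx": 0, "dy": 0, "dz": 0, "wx": 0, "wy": 0, "wz": 0},
    {"fingers": 100, "dx": 0, "dy": 0, "dz": 0, "wx": 0, "wy": 0, "wz": 0},
    {"fingers": 100, "dx": 0, "dy": 0, "dz": 0, "wx": 0, "wy": 0, "wz": 0},
    {"fingers": 100, "dx": 0, "dy": 0, "dz": 0, "wx": 0, "wy": 0, "wz": 0},
    {"fingers": 100, "dx": 0, "dy": 0, "dz": 0, "wx": 0, "wy": 0, "wz": 0},
    {"fingers": 100, "dx": 0, "dy": 0, "dz": 10, "wx": 0, "wy": 0, "wz": 0},
    {"fingers": 100, "dx": 0, "dy": 0, "dz": 25, "wx": 0, "wy": 0, "wz": 0}
  ]
}}

```text
clock: 8.25
tcp_pos: [0.5579, 0.1777, 0.5107]
ee_rot: [-180.0, 0.0, 88.0]
contact_force: [0.1, -0.1, 0.4]
finger_gap: 0.741
finger_force: 0.0
```

Call:
{"method": "drive_tool", "body": {
  "increments": [
    {"fingers": 100, "dx": 0, "dy": 0, "dz": 10, "wx": 0, "wy": 0, "wz": 0},
    {"fingers": 100, "dx": 0, "dy": 0, "dz": 20, "wx": 0, "wy": 0, "wz": 0},
    {"fingers": 100, "dx": 0, "dy": 0, "dz": 30, "wx": 0, "wy": 0, "wz": 0},
    {"fingers": 0, "dx": 0, "dy": 0, "dz": 40, "wx": 0, "wy": 0, "wz": 0},
    {"fingers": 0, "dx": 0, "dy": 0, "dz": 50, "wx": 0, "wy": 0, "wz": 0},
    {"fingers": 0, "dx": 0, "dy": 0, "dz": 60, "wx": 0, "wy": 0, "wz": 0},
    {"fingers": 0, "dx": 0, "dy": 0, "dz": 60, "wx": 0, "wy": 0, "wz": 0},
    {"fingers": 0, "dx": 0, "dy": 0, "dz": 60, "wx": 0, "wy": 0, "wz": 0}
  ]
}}

```text
clock: 9.05
tcp_pos: [0.5577, 0.1778, 0.5702]
ee_rot: [180.0, -0.0, 88.1]
contact_force: [0.3, -0.1, 0.5]
finger_gap: 0.622
finger_force: 0.0
```

```bash
python3 - <<'E'
from h import *
T=(snap("top","t3"),np.load("t3.npy"))[1]
m=np.zeros(T.shape[:2],bool);m[150:290,100:235]=1
h=m&(T[...,2]>.28)&(T[...,2]<.34)&(T[...,1]<.155)
print(h.sum(),np.round(np.median(T[h],0),3))
P=(snap("side","s3"),np.load("s3.npy"))[1]
print(np.round(P[334,[206,208,210]],3)); print(read_state()["tcp_pos"],read_state()["contact_force"])
E
```

```text
225 [0.542 0.13  0.304]
[[0.557 0.305 0.151]
 [0.553 0.303 0.157]
 [0.55  0.301 0.159]]
[0.5576688  0.17775084 0.56971221] [-0.43222678  1.23745207  0.56475124]
```

View pics/s3.png

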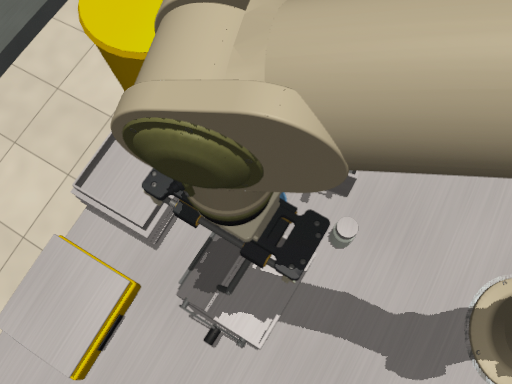

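The frame shows the lid standing locked, bar at about (235,270) and stud at (212,336). The measured bar (z≈0.30) and stud (top 0.157) match the locked state, so I'll go to the full box's knee.

Call:
{"method": "drive_tool", "body": {
  "increments": [
    {"fingers": 0, "dx": -6, "dy": -35, "dz": 0, "wx": -4, "wy": -0.3, "wz": 2.3},
    {"fingers": 0, "dx": -12, "dy": -70, "dz": 0, "wx": -8, "wy": -0.5, "wz": 4.6},
    {"fingers": 0, "dx": -18, "dy": -105, "dz": 0, "wx": -12, "wy": -0.8, "wz": 6.8},
    {"fingers": 0, "dx": -24, "dy": -140, "dz": 0, "wx": -16, "wy": -1, "wz": 9.1},
    {"fingers": 0, "dx": -32.5, "dy": -174, "dz": 0, "wx": -20, "wy": -1.3, "wz": 11.4},
    {"fingers": 0, "dx": -32.5, "dy": -174, "dz": -40, "wx": -20, "wy": -1.3, "wz": 11.4},
    {"fingers": 0, "dx": -32.5, "dy": -174, "dz": -80, "wx": -20, "wy": -1.3, "wz": 11.4},
    {"fingers": 0, "dx": -32.5, "dy": -174, "dz": -120, "wx": -20, "wy": -1.3, "wz": 11.4}
  ]
}}

```text
clock: 9.95
tcp_pos: [0.5249, 0.0035, 0.449]
ee_rot: [180.0, 20.0, 99.6]
contact_force: [0.1, 0.1, 1.0]
finger_gap: 0.007
finger_force: 0.0
```

Call:
{"method": "drive_tool", "body": {
  "increments": [
    {"fingers": 0, "dx": 0, "dy": 0, "dz": -20, "wx": 0, "wy": 0, "wz": 0},
    {"fingers": 0, "dx": 0, "dy": 0, "dz": -40, "wx": 0, "wy": 0, "wz": 0},
    {"fingers": 0, "dx": 0, "dy": 0, "dz": -60, "wx": 0, "wy": 0, "wz": 0},
    {"fingers": 0, "dx": 0, "dy": 0, "dz": -80, "wx": 0, "wy": 0, "wz": 0},
    {"fingers": 0, "dx": 0, "dy": 0, "dz": -90, "wx": 0, "wy": 0, "wz": 0},
    {"fingers": 0, "dx": 0, "dy": 0, "dz": -95, "wx": 0, "wy": 0, "wz": 0},
    {"fingers": 0, "dx": 0, "dy": 0, "dz": -95, "wx": 0, "wy": 0, "wz": 0},
    {"fingers": 0, "dx": 0, "dy": 0, "dz": -95, "wx": 0, "wy": 0, "wz": 0}
  ]
}}

```text
clock: 10.75
tcp_pos: [0.5255, 0.0037, 0.3558]
ee_rot: [180.0, 20.0, 99.6]
contact_force: [-0.1, -0.1, -1.2]
finger_gap: 0.003
finger_force: 0.0
```

```bash
python3 - <<'E'
from h import *
from scipy.spatial.transform import Rotation as R
s=read_state();r=R.from_euler('xyz',s["ee_rot"],degrees=True)
t=s["tcp_pos"]+r.apply([0,0,.186]);a=np.radians(9.4);d=t[:2]-[.568,-.175]
print(s["tcp_pos"],s["ee_rot"],s["finger_gap"],s["contact_force"],s["joints"]);print("tip box",d@[np.cos(a),np.sin(a)],d@[-np.sin(a),np.cos(a)],t[2])
b,_=snap("top","t4");a,_=snap("side","s4")
cv2.imwrite("pics/t4c.png",np.hstack([cv2.resize(b[130:280,210:390],(400,333)),cv2.resize(a[90:240,210:390],(400,333))]))
E
```

```text
[0.52547075 0.00367718 0.35575683] [179.99273904  20.01177093  99.56349802] 0.0031570147180974284 [-0.07315673 -0.08946508 -1.24264114] [-31.49231465  27.22181777  27.05795755 122.86832586  14.96382361
  32.53748113 -10.22777622]
tip box -0.01257035105103368 0.11957273362178461 0.18098707414179965
```

View pics/t4c.png

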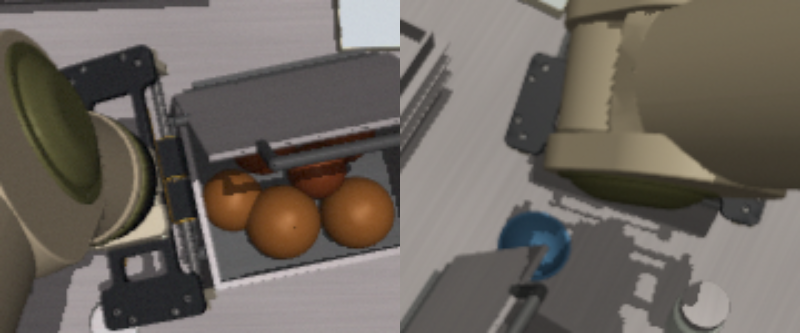

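The fingers hang clear beside the full box's lid, at (175,180) in the left half, over the stud. I'll press through.

Call:
{"method": "drive_tool", "body": {
  "increments": [
    {"fingers": 0, "dx": 0, "dy": 0, "dz": -10, "wx": 0, "wy": 0, "wz": 0},
    {"fingers": 0, "dx": 0, "dy": 0, "dz": -19, "wx": 0, "wy": 0, "wz": 0},
    {"fingers": 0, "dx": 4, "dy": 0.7, "dz": -25, "wx": 0, "wy": 0, "wz": 0},
    {"fingers": 0, "dx": 8, "dy": 1.3, "dz": -31, "wx": 0, "wy": 0, "wz": 0},
    {"fingers": 0, "dx": 12, "dy": 2, "dz": -37, "wx": 0, "wy": 0, "wz": 0},
    {"fingers": 0, "dx": 16, "dy": 2.6, "dz": -42, "wx": 0, "wy": 0, "wz": 0},
    {"fingers": 0, "dx": 20, "dy": 3.3, "dz": -48, "wx": 0, "wy": 0, "wz": 0},
    {"fingers": 0, "dx": 23, "dy": 3.8, "dz": -54, "wx": 0, "wy": 0, "wz": 0}
  ]
}}

```text
clock: 11.65
tcp_pos: [0.543, 0.0066, 0.2995]
ee_rot: [-179.0, 20.0, 99.6]
contact_force: [-26.8, 15.7, 16.9]
finger_gap: 0.006
finger_force: 16.7
```

Call:
{"method": "drive_tool", "body": {
  "increments": [
    {"fingers": 0, "dx": -6, "dy": 4, "dz": 8, "wx": 0, "wy": 0, "wz": 0},
    {"fingers": 0, "dx": -10, "dy": 8, "dz": 20, "wx": 0, "wy": 0, "wz": 0},
    {"fingers": 0, "dx": -14, "dy": 16, "dz": 40, "wx": 0, "wy": 0, "wz": 0},
    {"fingers": 0, "dx": -18, "dy": 24, "dz": 60, "wx": 0, "wy": 0, "wz": 0},
    {"fingers": 0, "dx": -20, "dy": 30, "dz": 80, "wx": 0, "wy": 0, "wz": 0},
    {"fingers": 0, "dx": -20, "dy": 36, "dz": 100, "wx": 0, "wy": 0, "wz": 0},
    {"fingers": 0, "dx": -20, "dy": 44, "dz": 120, "wx": 0, "wy": 0, "wz": 0},
    {"fingers": 0, "dx": -20, "dy": 50, "dz": 140, "wx": 0, "wy": 0, "wz": 0}
  ]
}}

```text
clock: 12.45
tcp_pos: [0.5285, 0.058, 0.4431]
ee_rot: [179.9, 20.0, 99.6]
contact_force: [0.7, 0.5, 0.8]
finger_gap: 0.004
finger_force: 0.0
```

```bash
python3 - <<'E'
from h import *
s=read_state();print(s["tcp_pos"],s["contact_force"])
b,_=snap("top","t5")
cv2.imwrite("pics/t5c.png",cv2.resize(b[130:280,210:430],None,fx=3.6,fy=3.6,interpolation=cv2.INTER_CUBIC))
E
```

```text
[0.52848063 0.05804185 0.44307535] [0.68074519 0.54310624 0.78105202]
```

View pics/t5c.png

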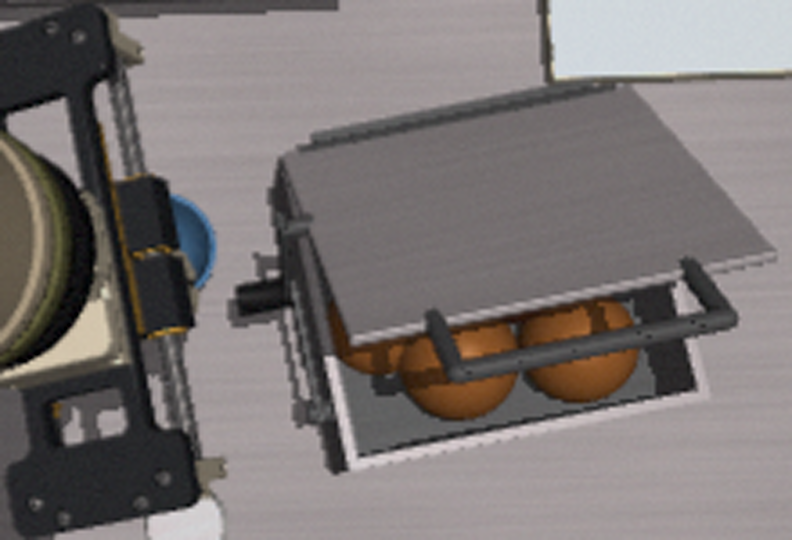

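The full lid is sinking: its bar has moved forward to (590,350) and the gripper is clear. I'll move up and wait.

Call:
{"method": "drive_tool", "body": {
  "increments": [
    {"fingers": 0, "dx": 0, "dy": 0, "dz": 15, "wx": 0, "wy": 0, "wz": 0},
    {"fingers": 0, "dx": 0, "dy": 0, "dz": 30, "wx": 0, "wy": 0, "wz": 0},
    {"fingers": 0, "dx": 0, "dy": 0, "dz": 45, "wx": 0, "wy": 0, "wz": 0},
    {"fingers": 0, "dx": 0, "dy": 0, "dz": 60, "wx": 0, "wy": 0, "wz": 0},
    {"fingers": 0, "dx": 0, "dy": 0, "dz": 60, "wx": 0, "wy": 0, "wz": 0},
    {"fingers": 0, "dx": 0, "dy": 0, "dz": 60, "wx": 0, "wy": 0, "wz": 0},
    {"fingers": 0, "dx": 0, "dy": 0, "dz": 60, "wx": 0, "wy": 0, "wz": 0},
    {"fingers": 0, "dx": 0, "dy": 0, "dz": 60, "wx": 0, "wy": 0, "wz": 0}
  ]
}}

```text
clock: 13.3
tcp_pos: [0.5282, 0.0576, 0.5006]
ee_rot: [-179.9, 20.0, 99.6]
contact_force: [0.2, 0.2, -0.7]
finger_gap: 0.001
finger_force: 0.0
```

Call:
{"method": "drive_tool", "body": {
  "increments": [
    {"fingers": 0, "dx": 0, "dy": 0, "dz": 0, "wx": 0, "wy": 0, "wz": 0},
    {"fingers": 0, "dx": 0, "dy": 0, "dz": 0, "wx": 0, "wy": 0, "wz": 0},
    {"fingers": 0, "dx": 0, "dy": 0, "dz": 0, "wx": 0, "wy": 0, "wz": 0},
    {"fingers": 0, "dx": 0, "dy": 0, "dz": 0, "wx": 0, "wy": 0, "wz": 0},
    {"fingers": 0, "dx": 0, "dy": 0, "dz": 0, "wx": 0, "wy": 0, "wz": 0},
    {"fingers": 0, "dx": 0, "dy": 0, "dz": 0, "wx": 0, "wy": 0, "wz": 0},
    {"fingers": 0, "dx": 0, "dy": 0, "dz": 0, "wx": 0, "wy": 0, "wz": 0},
    {"fingers": 0, "dx": 0, "dy": 0, "dz": 0, "wx": 0, "wy": 0, "wz": 0}
  ]
}}

```text
clock: 14.1
tcp_pos: [0.5283, 0.0575, 0.5012]
ee_rot: [-180.0, 20.0, 99.6]
contact_force: [0.5, -0.4, -0.4]
finger_gap: 0.003
finger_force: 0.0
```

Call:
{"method": "drive_tool", "body": {
  "increments": [
    {"fingers": 0, "dx": 0, "dy": 0, "dz": 0, "wx": 0, "wy": 0, "wz": 0},
    {"fingers": 0, "dx": 0, "dy": 0, "dz": 0, "wx": 0, "wy": 0, "wz": 0},
    {"fingers": 0, "dx": 0, "dy": 0, "dz": 0, "wx": 0, "wy": 0, "wz": 0},
    {"fingers": 0, "dx": 0, "dy": 0, "dz": 0, "wx": 0, "wy": 0, "wz": 0},
    {"fingers": 0, "dx": 0, "dy": 0, "dz": 0, "wx": 0, "wy": 0, "wz": 0},
    {"fingers": 0, "dx": 0, "dy": 0, "dz": 0, "wx": 0, "wy": 0, "wz": 0},
    {"fingers": 0, "dx": 0, "dy": 0, "dz": 0, "wx": 0, "wy": 0, "wz": 0},
    {"fingers": 0, "dx": 0, "dy": 0, "dz": 0, "wx": 0, "wy": 0, "wz": 0}
  ]
}}

```text
clock: 14.9
tcp_pos: [0.5283, 0.0575, 0.5012]
ee_rot: [-180.0, 20.0, 99.6]
contact_force: [0.6, 0.8, 0.0]
finger_gap: 0.008
finger_force: 0.0
```

Call:
{"method": "drive_tool", "body": {
  "increments": [
    {"fingers": 0, "dx": 0, "dy": 0, "dz": 0, "wx": 0, "wy": 0, "wz": 0},
    {"fingers": 0, "dx": 0, "dy": 0, "dz": 0, "wx": 0, "wy": 0, "wz": 0},
    {"fingers": 0, "dx": 0, "dy": 0, "dz": 0, "wx": 0, "wy": 0, "wz": 0},
    {"fingers": 0, "dx": 0, "dy": 0, "dz": 0, "wx": 0, "wy": 0, "wz": 0},
    {"fingers": 0, "dx": 0, "dy": 0, "dz": 0, "wx": 0, "wy": 0, "wz": 0},
    {"fingers": 0, "dx": 0, "dy": 0, "dz": 0, "wx": 0, "wy": 0, "wz": 0},
    {"fingers": 0, "dx": 0, "dy": 0, "dz": 0, "wx": 0, "wy": 0, "wz": 0},
    {"fingers": 0, "dx": 0, "dy": 0, "dz": 0, "wx": 0, "wy": 0, "wz": 0}
  ]
}}

```text
clock: 15.7
tcp_pos: [0.5283, 0.0575, 0.5012]
ee_rot: [-180.0, 20.0, 99.6]
contact_force: [-0.6, 0.4, -0.1]
finger_gap: 0.009
finger_force: 0.0
```

Call:
{"method": "drive_tool", "body": {
  "increments": [
    {"fingers": 0, "dx": 0, "dy": 0, "dz": 0, "wx": 0, "wy": 0, "wz": 0},
    {"fingers": 0, "dx": 0, "dy": 0, "dz": 0, "wx": 0, "wy": 0, "wz": 0},
    {"fingers": 0, "dx": 0, "dy": 0, "dz": 0, "wx": 0, "wy": 0, "wz": 0},
    {"fingers": 0, "dx": 0, "dy": 0, "dz": 0, "wx": 0, "wy": 0, "wz": 0},
    {"fingers": 0, "dx": 0, "dy": 0, "dz": 0, "wx": 0, "wy": 0, "wz": 0},
    {"fingers": 0, "dx": 0, "dy": 0, "dz": 0, "wx": 0, "wy": 0, "wz": 0},
    {"fingers": 0, "dx": 0, "dy": 0, "dz": 0, "wx": 0, "wy": 0, "wz": 0},
    {"fingers": 0, "dx": 0, "dy": 0, "dz": 0, "wx": 0, "wy": 0, "wz": 0}
  ]
}}

```text
clock: 16.5
tcp_pos: [0.5283, 0.0575, 0.5012]
ee_rot: [-180.0, 20.0, 99.6]
contact_force: [-0.2, 0.3, 0.7]
finger_gap: 0.006
finger_force: 0.0
```

Call:
{"method": "drive_tool", "body": {
  "increments": [
    {"fingers": 0, "dx": 0, "dy": 0, "dz": 0, "wx": 0, "wy": 0, "wz": 0},
    {"fingers": 0, "dx": 0, "dy": 0, "dz": 0, "wx": 0, "wy": 0, "wz": 0},
    {"fingers": 0, "dx": 0, "dy": 0, "dz": 0, "wx": 0, "wy": 0, "wz": 0},
    {"fingers": 0, "dx": 0, "dy": 0, "dz": 0, "wx": 0, "wy": 0, "wz": 0},
    {"fingers": 0, "dx": 0, "dy": 0, "dz": 0, "wx": 0, "wy": 0, "wz": 0},
    {"fingers": 0, "dx": 0, "dy": 0, "dz": 0, "wx": 0, "wy": 0, "wz": 0},
    {"fingers": 0, "dx": 0, "dy": 0, "dz": 0, "wx": 0, "wy": 0, "wz": 0},
    {"fingers": 0, "dx": 0, "dy": 0, "dz": 0, "wx": 0, "wy": 0, "wz": 0}
  ]
}}

```text
clock: 17.3
tcp_pos: [0.5283, 0.0575, 0.5012]
ee_rot: [-180.0, 20.0, 99.6]
contact_force: [-0.1, -0.4, -0.6]
finger_gap: 0.006
finger_force: 0.0
```

```bash
python3 - <<'E'
from h import *
s=read_state();print(s["clock"],s["contact_force"])
b,_=snap("top","t6");P=np.load("t6.npy");a,_=snap("side","s6")
m=np.zeros(P.shape[:2],bool);m[150:290,290:420]=1;m&=(P[...,2]>.03)&(P[...,2]<.4)
Q=P[m];print(Q[:,2].max(),np.median(Q[:,2]),Q[:,0].min())
cv2.imwrite("pics/t6c.png",np.hstack([cv2.resize(b[100:300,80:430],(400,229)),cv2.resize(a[75:275,130:480],(400,229))]))
E
```

```text
17.3 [-0.12342381 -0.37236648 -0.55274014]
0.12458115742146558 0.11798849805485634 0.4277630130721417
```

View pics/t6c.png

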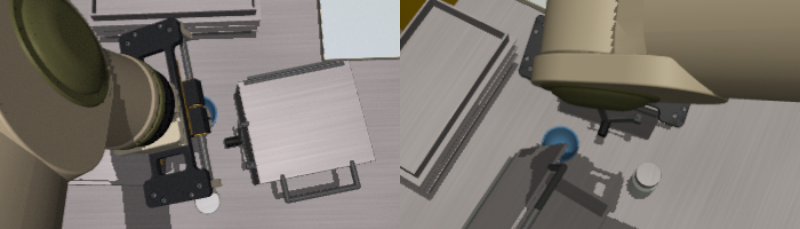

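The full lid lies flat and shut, lid (240–375, 60–185), at height 0.118 like the other one when it was shut. The next box's lid still stands in the side half at (540,170). One more short wait, then I'll hand in.

Call:
{"method": "drive_tool", "body": {
  "increments": [
    {"fingers": 0, "dx": 0, "dy": 0, "dz": 0, "wx": 0, "wy": 0, "wz": 0},
    {"fingers": 0, "dx": 0, "dy": 0, "dz": 0, "wx": 0, "wy": 0, "wz": 0},
    {"fingers": 0, "dx": 0, "dy": 0, "dz": 0, "wx": 0, "wy": 0, "wz": 0},
    {"fingers": 0, "dx": 0, "dy": 0, "dz": 0, "wx": 0, "wy": 0, "wz": 0},
    {"fingers": 0, "dx": 0, "dy": 0, "dz": 0, "wx": 0, "wy": 0, "wz": 0},
    {"fingers": 0, "dx": 0, "dy": 0, "dz": 0, "wx": 0, "wy": 0, "wz": 0},
    {"fingers": 0, "dx": 0, "dy": 0, "dz": 0, "wx": 0, "wy": 0, "wz": 0},
    {"fingers": 0, "dx": 0, "dy": 0, "dz": 0, "wx": 0, "wy": 0, "wz": 0}
  ]
}}

```text
clock: 18.2
tcp_pos: [0.5283, 0.0575, 0.5012]
ee_rot: [-180.0, 20.0, 99.6]
contact_force: [-0.3, 0.2, -0.0]
finger_gap: 0.0
finger_force: 0.0
```

```bash
python3 -c "
from bench import order
print(order.close_job())"
```

```text
the job is handed in; nothing more can be done
None
```

The job was handed in at 18.2 s with the empty box's lid standing open on its stay, the full box's lid shut and the arm clear of both boxes; the last camera check agreed, but no verdict was returned.

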